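Rock the ball feeder's gate over and feed the balls

ROBOT

A 6-joint arm with a two-finger parallel gripper is mounted at the origin on the work surface. World frame = base frame: x ahead of the robot, y to its left, z up, the work surface at z = 0. Lengths are in mm, angles in rad, forces in N, time in s.
With the tool pointing down it reaches from about 300 to 775 mm from the base axis. Payload 14.6 kg.
Tool frame: the origin (TCP) lies at the very end of the fingers, on their centre line; the grasp point (between the pads) lies 19 mm behind it; z points along the fingers, y is the line along which they close (so a half turn about z gives the same grasp; the last joint's range is limited). The gripper opens to 94 mm and grips with 3 to 60 N. Pads are 16 mm wide; open, the fingers measure 119 mm over their backs; the gripper's body (75 mm by 177 mm) begins 78 mm behind the grasp point.
Start: joints at [1.193, 0.3, 1.521, -0, 1.321, -0.067], TCP at [168.198, 523.64, 205.446] pointing down, gripper open.
Joint ranges: [-3.03, 3.03], [-0.79, 2.21], [0.23, 2.52], [-1.04, 4.18], [0, 3.07], [-2.55, 2.55]. Speed limits (rad/s): [2.22, 2.22, 2.57, 3.14, 3.14, 3.14].

INTERFACE

Orientations are given as [roll, pitch, yaw] about the fixed x, y, z axes, in that order (R = Rz(yaw) Ry(pitch) Rx(roll)).
In Python, from cell import manip gives the robot as it stands. The module is installed in compiled form; this text tells all that it offers.
- The arm moves only by the shell command python3 -m inch 'ROWS' [FORCE]. ROWS is JSON, a list of rows, each an object of numbers: "gripper": the opening, from 0 (shut) to 1 (fully open); "dx", "dy", "dz": the shift along the world's x, y, z in m; "wx", "wy", "wz": the turn, a rotation vector about the world's x, y, z in degrees. A call has exactly 5 rows; each row is the pose to reach, as a shift and turn from the pose commanded when the call began; what a row does not reach only later rows make up. A row lasts 1/12 s, in which the tool goes at most 41.7 mm and 7.16 degrees, less where a joint would pass 70% of its speed; a pose out of reach is approached as far as the arm can. A call with a gripper value outside its range is refused whole. The fingers move at their own pace and stop on an object; FORCE is the grip in N (left out, the last holds). Time passes only in rows, so rows that repeat a pose let the fingers close, or fill a call up. It gives the time, the measured TCP pose, the force, the opening and the grip force at its end, in the units of the state.
- manip.read_state(): the state, without advancing time (a new reading comes with each control period).
- manip.camera(name): name is "scene" or "top" or "wrist"; returns the picture (400x640x3 uint8, blue, green, red); there is no depth.
- manip.camera_info(name): a dict with "camera_matrix" (3x3 intrinsics, pixels), "R" (3x3) and "t" (3): a world point X has camera coordinates R X + t; the wrist camera has in their place "tool_from_camera" (4x4, takes a point from camera to tool coordinates, whose origin is the TCP and whose axes are the flange's). Camera axes: x right, y down, z forward; pixel columns grow to the right and rows downward; lengths in mm; the calibration is good to about 2 mm. A picture is of the moment at which its call begins: read the wrist's pose just before it. camera_info takes no time and is no camera call.
- manip.sign_off(): hands the job in; it is judged then, once.
The state is a dict: "clock": time; "joints": joint angles; "qd": joint speeds; "effort": joint torques, N m; "eef_pos": TCP position; "eef_rot": TCP orientation; "wrist_force": force on the tool from outside, world axes, zero at the start; "moment": the same for the moment, N m; "finger_gap": finger opening in mm; "finger_force": force on a finger pad.
Only numpy, scipy, OpenCV 4.12 (cv2) and the standard library are available. Lean on these libraries where they do the work, as an engineer would, in place of code of your own. Each camera call takes 0.05 s, during which the arm holds its last target. There are 200 camera calls.

TASK

The ball feeder leans to the wrong side: with a fingertip, press down the raised end of its seesaw gate until the gate rocks over its pivot and stays leaning to the other side. Only then push the two turned wooden balls (knob blanks) along the feed channel, away from you, until both have dropped onto the gate and rolled by themselves down that chute to rest in the bin at its end. Nothing is to be picked up or carried, fingers stay off the balls once they are on the chute or in the bin, and the other things on the bench stay where they are.

Things in the scene. Friction and masses are not known exactly. Their poses are not given: they have to be found in the camera images.
- stand: Wooden feeder fixed to the bench, 530 mm long along its y. Origin on the bench surface under the middle of the gate's pivot; x points away from the robot along the feed channel (yaw varies), y to the left, z up. Coordinates in these notes are in this frame. A bearing post stands behind the gate, x = 37 to 45 mm, up to z = 120 mm; in front of it, left and right of the channel, fixed guide boards (x = -39 to -33, |y| 24 to 90 mm) up to z = 134 mm
- channel_mouth (a point): middle of the channel floor's far end (x = -30, z = 124 mm), where it opens onto the middle of the gate. The feed channel is a straight level trough along x on y = 0, from x = -154 to x = -30 mm, 34 mm wide between walls whose tops are at z = 130 mm, with a rib 2 mm high across each open end
- left_bin (a point): centre of the left bin's floor (y = +209, z = 12 mm). The bin spans y 164 to 254 mm and is 66 mm wide in x, walls up to z = 76 mm. A chute slopes down into it from under the gate's left end (y = 80 mm)
- right_bin (a point): the same on the right, at y = -209 mm
- gate (a joint): Seesaw gate: wooden trough 180 mm long (along y), 58 mm wide (x -28 to 30 mm), 18 mm curb at its far side, on a level pivot along x at z = 110 mm. Radians: 0 level, +0.35 left (+y) end up, parts roll right; -0.35 right end up, parts roll left. Top-heavy: rests only at one of these stops, falls over by itself past level; about 1 N at the raised end rocks it. Either side may start down
- gate_weight (a point): centre of the brass weight (30 mm across, x = 43 to 73 mm) on a short mast behind the trough, 66 mm above the pivot; it swings with the gate and leans towards its low side
- gate_left_end (a point): on the trough's floor, middle of its width, 75 mm from the pivot towards the left (+y) end (15 mm from that end), moves with the gate
- gate_right_end (a point): the same at the right (-y) end
- ball_a_center (a point): centre of a turned, smoothly lacquered dark wooden ball, 30 mm diameter, about 18 g, lying loose in the feed channel, centre 15 mm above the channel floor; this one is the nearer to the gate. Pushed on, it rolls over the 2 mm rib at the channel's mouth, drops about 8 mm onto the gate and rolls to the low side
- ball_b_center (a point): centre of the second, identical ball, in the channel behind the first, on the robot's side. Pushing it on pushes or knocks the first one ahead of it. Push low, at or below mid-height: a fingertip bearing on a ball's upper half wedges it against the floor
- varnish_jar: Bystander: closed amber glass jar, 48 mm across, 70 mm tall; origin at the centre of its underside
- spool_clamp_a: Bystander: small wooden spool, 30 mm across, 58 mm tall, standing; origin at the centre of its underside
- spool_clamp_b: Bystander: second spool, same as spool_clamp_a
- thumb_plane: Bystander: small brass block plane, 90 x 34 mm, 46 mm tall; origin at the centre of its underside
- mallet: Bystander: mallet about 240 mm long lying on the bench at the right side
- gouge: Bystander: gouge with wooden handle, about 200 mm long, lying on the bench at the left side
- sanding_block: Bystander: cork block 90 x 50 x 30 mm; origin at the centre of its underside

How it is judged (in metres and radians):
On the way, in this order (a step that is already met when the one before it is completed fails the run):
1. the gate has been rocked over to the other side (distance of gate_left_end from where it was at the start of the episode above 0.042 m), for 0.2 s.
2. both balls have rolled into the bin on the gate's new low side (((value of joint gate below -0.25 rad and y of ball_a_center in the frame of stand between 0.163 and 0.256 m and x of ball_a_center in the frame of stand between -0.034 and 0.034 m and z of each of ball_a_center, ball_b_center in the frame of stand below 0.05 m and y of ball_b_center in the frame of stand between 0.163 and 0.256 m and x of ball_b_center in the frame of stand between -0.034 and 0.034 m) or (value of joint gate above 0.25 rad and y of ball_a_center in the frame of stand between -0.256 and -0.163 m and x of ball_a_center in the frame of stand between -0.034 and 0.034 m and z of each of ball_a_center, ball_b_center in the frame of stand below 0.05 m and y of ball_b_center in the frame of stand between -0.256 and -0.163 m and x of ball_b_center in the frame of stand between -0.034 and 0.034 m))), for 0.2 s.
At the end, for the whole second after the job is handed in: The gate leans more than 0.25 rad to the side opposite to its start (its end more than 42 mm from where it began), and both balls lie in the bin on that side, between its walls, centres below 50 mm above the bench (((value of joint gate below -0.25 rad and y of ball_a_center in the frame of stand between 0.163 and 0.256 m and x of ball_a_center in the frame of stand between -0.034 and 0.034 m and z of each of ball_a_center, ball_b_center in the frame of stand below 0.05 m and y of ball_b_center in the frame of stand between 0.163 and 0.256 m and x of ball_b_center in the frame of stand between -0.034 and 0.034 m) or (value of joint gate above 0.25 rad and y of ball_a_center in the frame of stand between -0.256 and -0.163 m and x of ball_a_center in the frame of stand between -0.034 and 0.034 m and z of each of ball_a_center, ball_b_center in the frame of stand below 0.05 m and y of ball_b_center in the frame of stand between -0.256 and -0.163 m and x of ball_b_center in the frame of stand between -0.034 and 0.034 m)) and distance of gate_left_end from where it was at the start of the episode above 0.042 m); the robot touches nothing.
It fails at once if a ball left the channel before the gate was rocked over (distance of gate_left_end from where it was at the start of the episode below 0.025 m and x of any of ball_a_center, ball_b_center in the frame of stand above -0.02 m).
It fails at once if a ball was lifted (z of any of ball_a_center, ball_b_center in the frame of stand above 0.17 m).
It fails at once if a ball was handled on a chute or in a bin instead of rolling by itself (((y of ball_a_center in the frame of stand above 0.07 m or y of ball_a_center in the frame of stand below -0.07 m) and contact force between the fingers and ball_a above 0.5 N) or ((y of ball_b_center in the frame of stand above 0.07 m or y of ball_b_center in the frame of stand below -0.07 m) and contact force between the fingers and ball_b above 0.5 N)).
It fails at once if a bystander was moved more than 25 mm (distance of any of varnish_jar, spool_clamp_a, spool_clamp_b, thumb_plane, mallet, gouge, sanding_block from where it was at the start of the episode above 0.025 m).
It also fails if it takes over 54 s, if anything falls off the work surface, if the arm or the gripper's body presses on something with over 40 N, if the wrist force passes 120 N, or if a joint passes its speed limit or range.

## Working session

There is one attempt and no reset: what is moved stays moved. The work goes in short steps, Python scripts to look and compute and a shell command to move; the robot and the scene stay as the last step left them, time stands still between calls to the robot, and variables do not carry over. Pictures are saved under pics/ and viewed, at most 10 in all, crops included, and the job is handed in when it is done.

```bash
mkdir -p pics; python3 - <<'E'
from cell import manip
import cv2
for n in("top","scene"):
    cv2.imwrite(f"pics/{n}0.png",manip.camera(n)); i=manip.camera_info(n); print(n,i)
s=manip.read_state(); print(s["clock"],s["eef_pos"],s["eef_rot"],s["finger_gap"])
E
```

```text
top {'camera_matrix': array([[398.1912127 ,   0.        , 320.28957052],
       [  0.        , 398.1912127 , 196.64852202],
       [  0.        ,   0.        ,   1.        ]]), 'R': array([[-0.02940965, -0.99955872,  0.00417563],
       [-0.99803402,  0.02913297, -0.05549199],
       [ 0.05534585, -0.00579942, -0.9984504 ]]), 't': array([  41.57231683,  606.14706803, 1259.10475735])}
scene {'camera_matrix': array([[509.51664431,   0.        , 324.94202268],
       [  0.        , 509.51664431, 208.15301619],
       [  0.        ,   0.        ,   1.        ]]), 'R': array([[-0.48919683,  0.87212238, -0.00943469],
       [ 0.60891354,  0.33377127, -0.71959784],
       [-0.62442835, -0.35776989, -0.69432697]]), 't': array([ 273.9471943 , -302.50245964, 2197.00282124])}
0.1 [168.12899118 523.4366141  204.94638899] [-3.14057873e+00 -5.56829409e-05  2.83081846e+00] 94.06979202263291
```

View pics/top0.png

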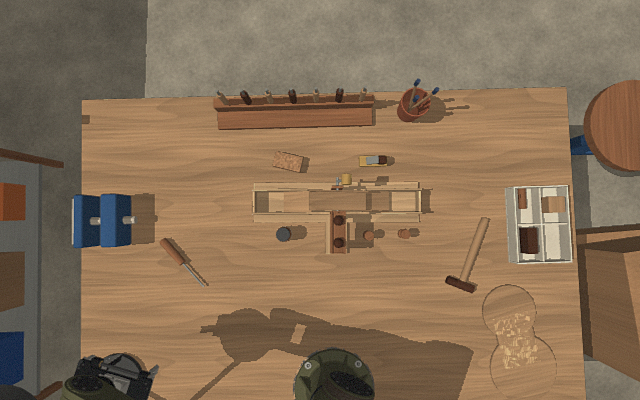

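View pics/scene0.png

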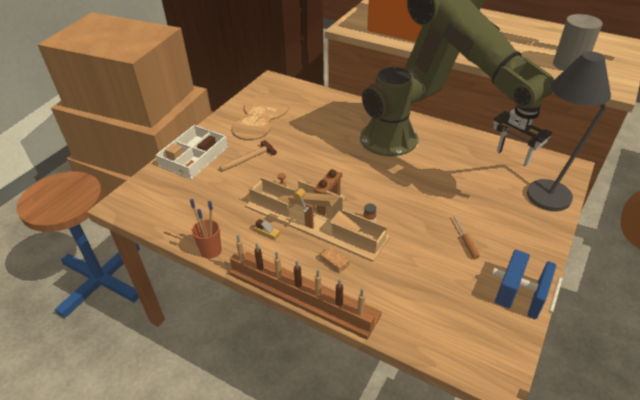

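```bash
python3 - <<'E'
import cv2,numpy as np
a=cv2.imread("pics/top0.png")[165:260,245:440]; b=cv2.imread("pics/scene0.png")[160:260,240:395]
a=cv2.resize(a,None,fx=4,fy=4,interpolation=2)[:380,:780]
b=cv2.resize(b,None,fx=5,fy=5,interpolation=2)
cv2.imwrite("pics/a.png",a);cv2.imwrite("pics/b.png",b)
E
```

```text
(no output)
```

View pics/a.png

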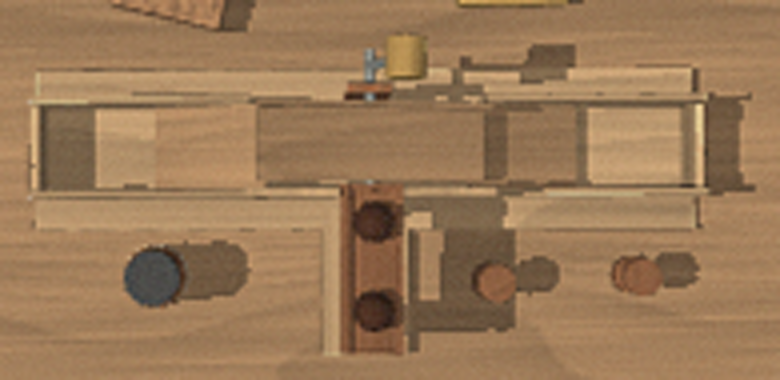

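View pics/b.png

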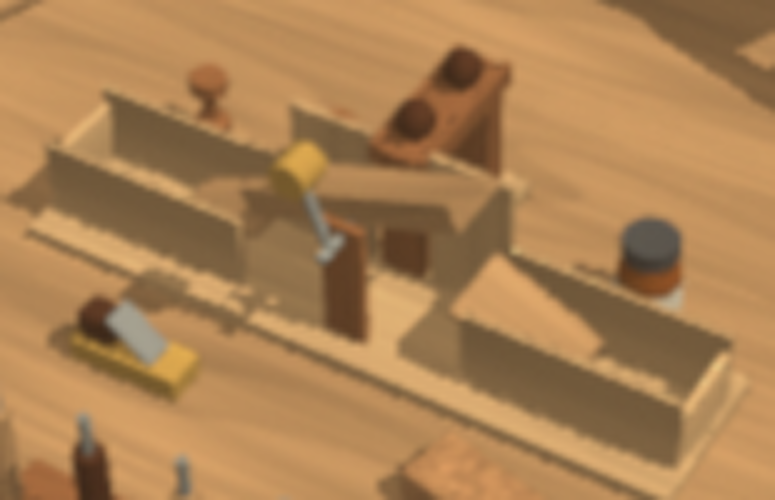

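```bash
cat > h.py <<'E'
import numpy as np
from cell import manip
def ray(name,u,v,z,M=None):
    i=manip.camera_info(name);K=np.array(i["camera_matrix"])
    d=np.linalg.inv(K)@[u,v,1]
    R,t=np.array(i["R"]),np.array(i["t"]); c=-R.T@t; d=R.T@d
    return (c+d*(z-c[2])/d[2]).round(1)
E
python3 - <<'E'
from h import *
P=dict(balla=(375,220,139),ballb=(375,311,139),binLf=(32,103,76),binLn=(32,190,76),binRf=(706,100,76),binRn=(706,190,76),baseLf=(37,71,8),baseLn=(37,228,8),baseRf=(697,70,8),baseRn=(697,228,8),chanNL=(325,355,130),chanNR=(405,353,130),post=(368,90,120),gateL=(257,145,140),gateR=(485,145,80))
for k,(u,v,z) in P.items(): print(k,ray("top",245+(u-.0)/4-.375,165+v/4-.375,z))
# scene check of the balls
for k,(u,v) in dict(a=(416,119),b=(462,67)).items(): print(k,ray("scene",240+u/5-.4,160+v/5-.4,139))
E
```

```text
balla [532.4 -25.7 139. ]
ballb [467.  -23.7 139. ]
binLf [629.  230.2  76. ]
binLn [562.6 231.6  76. ]
binRf [ 616.3 -285.1   76. ]
binRn [ 547.6 -282.1   76. ]
baseLf [660.  236.8   8. ]
baseLn [533.5 239.4   8. ]
baseRf [ 645.3 -296.5    8. ]
baseRn [ 517.9 -291.     8. ]
chanNL [435.9  13.1 130. ]
chanNR [435.6 -44.8 130. ]
post [628.1 -24.6 120. ]
gateL [589.   57.9 140. ]
gateR [ 586.7 -114.2   80. ]
a [531.8 -22.9 139. ]
b [467.1 -21.7 139. ]
```

```bash

python3 -m inch '[{"gripper":0,"dx":0.021,"dy":-0.024,"wz":-3.7},{"gripper":0,"dx":0.042,"dy":-0.048,"wz":-7.4},{"gripper":0,"dx":0.063,"dy":-0.072,"wz":-11},{"gripper":0,"dx":0.084,"dy":-0.096,"wz":-14.7},{"gripper":0,"dx":0.1056,"dy":-0.1194,"wz":-18.45}]' 10
python3 -m inch '[{"gripper":0,"dx":0.021,"dy":-0.024,"wz":-3.7},{"gripper":0,"dx":0.042,"dy":-0.048,"wz":-7.4},{"gripper":0,"dx":0.063,"dy":-0.072,"wz":-11},{"gripper":0,"dx":0.084,"dy":-0.096,"wz":-14.7},{"gripper":0,"dx":0.1056,"dy":-0.1194,"wz":-18.45}]'
```

```text
validation failed for argument at $[0]...
validation failed for argument at $[0]...
```

```bash

python3 -m inch '[{"gripper":0,"dx":0.021,"dy":-0.024,"dz":0,"wx":0,"wy":0,"wz":-3.7},{"gripper":0,"dx":0.042,"dy":-0.048,"dz":0,"wx":0,"wy":0,"wz":-7.4},{"gripper":0,"dx":0.063,"dy":-0.072,"dz":0,"wx":0,"wy":0,"wz":-11},{"gripper":0,"dx":0.084,"dy":-0.096,"dz":0,"wx":0,"wy":0,"wz":-14.7},{"gripper":0,"dx":0.1056,"dy":-0.1194,"dz":0,"wx":0,"wy":0,"wz":-18.45}]' 10
```

```text
clock: 0.52
eef_pos: [274.3, 402.9, 205.2]
eef_rot: [-3.141, -0.0, 2.506]
wrist_force: [-0.0, -0.2, 0.2]
finger_gap: 64.2
finger_force: 0.0
```

```bash

python3 -m inch '[{"gripper":0,"dx":0.021,"dy":-0.024,"dz":0,"wx":0,"wy":0,"wz":-3.7},{"gripper":0,"dx":0.042,"dy":-0.048,"dz":0,"wx":0,"wy":0,"wz":-7.4},{"gripper":0,"dx":0.063,"dy":-0.072,"dz":0,"wx":0,"wy":0,"wz":-11},{"gripper":0,"dx":0.084,"dy":-0.096,"dz":0,"wx":0,"wy":0,"wz":-14.7},{"gripper":0,"dx":0.1056,"dy":-0.1194,"dz":0,"wx":0,"wy":0,"wz":-18.45}]'
python3 -m inch '[{"gripper":0,"dx":0.021,"dy":-0.024,"dz":0,"wx":0,"wy":0,"wz":-3.7},{"gripper":0,"dx":0.042,"dy":-0.048,"dz":0,"wx":0,"wy":0,"wz":-7.4},{"gripper":0,"dx":0.063,"dy":-0.072,"dz":0,"wx":0,"wy":0,"wz":-11},{"gripper":0,"dx":0.084,"dy":-0.096,"dz":0,"wx":0,"wy":0,"wz":-14.7},{"gripper":0,"dx":0.1056,"dy":-0.1194,"dz":0,"wx":0,"wy":0,"wz":-18.45}]'
python3 -m inch '[{"gripper":0,"dx":0.021,"dy":-0.024,"dz":0,"wx":0,"wy":0,"wz":-3.7},{"gripper":0,"dx":0.042,"dy":-0.048,"dz":0,"wx":0,"wy":0,"wz":-7.4},{"gripper":0,"dx":0.063,"dy":-0.072,"dz":0,"wx":0,"wy":0,"wz":-11},{"gripper":0,"dx":0.084,"dy":-0.096,"dz":0,"wx":0,"wy":0,"wz":-14.7},{"gripper":0,"dx":0.1056,"dy":-0.1194,"dz":0,"wx":0,"wy":0,"wz":-18.45}]'
python3 - <<'E'
from h import *; import cv2
s=manip.read_state(); cv2.imwrite("pics/w1.png",manip.camera("wrist")); print(s["eef_pos"],s["eef_rot"],s["joints"],manip.camera_info("wrist"))
E
```

```text
clock: 0.93
eef_pos: [380.0, 283.4, 205.3]
eef_rot: [-3.141, -0.0, 2.184]
wrist_force: [0.3, 0.5, 0.1]
finger_gap: 30.5
finger_force: 0.0
clock: 1.35
eef_pos: [485.7, 163.9, 205.2]
eef_rot: [-3.141, 0.0, 1.861]
wrist_force: [-0.1, 0.9, 0.8]
finger_gap: 0.7
finger_force: 0.0
clock: 1.77
eef_pos: [591.3, 44.6, 205.1]
eef_rot: [-3.141, 0.0, 1.539]
wrist_force: [0.4, 0.4, -0.3]
finger_gap: 0.5
finger_force: 0.0
[591.27151829  44.55752332 205.09838472] [-3.14091712e+00  4.66732457e-05  1.53938581e+00] [ 1.34593765e-02  3.96789034e-01  1.39199105e+00 -1.67185617e-05
  1.35348951e+00  4.48735231e-02] {'camera_matrix': array([[291.94919913,   0.        , 320.74910586],
       [  0.        , 291.94919913, 197.17561953],
       [  0.        ,   0.        ,   1.        ]]), 'tool_from_camera': array([[-7.50927109e-05, -9.72239201e-01, -2.33989166e-01,
         6.78966847e+01],
       [ 9.99999535e-01,  1.52001116e-04, -9.52497599e-04,
         3.31143693e-01],
       [ 9.61622119e-04, -2.33989129e-01,  9.72238738e-01,
        -1.79749750e+02],
       [ 0.00000000e+00,  0.00000000e+00,  0.00000000e+00,
         1.00000000e+00]])}
```

View pics/w1.png

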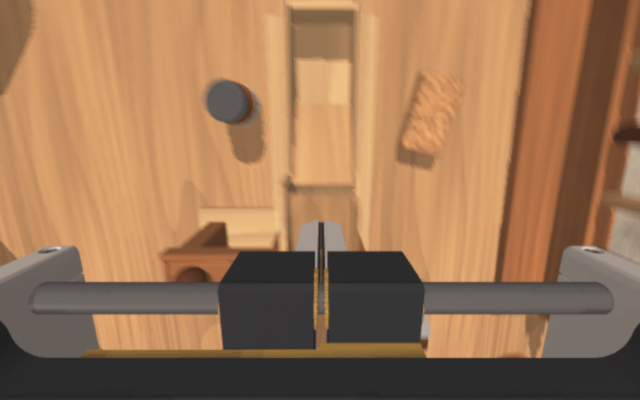

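```bash
python3 - <<'E'
from h import *
from scipy.spatial.transform import Rotation as Ro
s=manip.read_state();i=manip.camera_info("wrist");T=np.array(i["tool_from_camera"]);R=Ro.from_euler("xyz",s["eef_rot"]).as_matrix()
p=np.array(s["eef_pos"]);c=p+R@T[:3,3]
for u,v,z in((287,187,146),(354,186,146)):
    d=R@T[:3,:3]@np.linalg.inv(i["camera_matrix"])@[u,v,1]; print(c+d*(z-c[2])/d[2])
E
python3 -m inch '[{"gripper":0,"dx":0,"dy":0,"dz":-0.02,"wx":0,"wy":0,"wz":0},{"gripper":0,"dx":0,"dy":0,"dz":-0.035,"wx":0,"wy":0,"wz":0},{"gripper":0,"dx":0,"dy":0,"dz":-0.045,"wx":0,"wy":0,"wz":0},{"gripper":0,"dx":0,"dy":0,"dz":-0.05,"wx":0,"wy":0,"wz":0},{"gripper":0,"dx":0,"dy":0,"dz":-0.055,"wx":0,"wy":0,"wz":0}]'
```

```text
[566.51145425  61.11374131 146.        ]
[622.26783859  59.78557558 146.        ]
clock: 2.23
eef_pos: [590.5, 46.2, 150.2]
eef_rot: [-3.141, 0.0, 1.543]
wrist_force: [1.0, 0.2, 1.1]
finger_gap: 0.8
finger_force: 0.0
```

```bash

python3 -m inch '[{"gripper":0,"dx":0,"dy":0,"dz":-0.004,"wx":0,"wy":0,"wz":0},{"gripper":0,"dx":0,"dy":0,"dz":-0.008,"wx":0,"wy":0,"wz":0},{"gripper":0,"dx":0,"dy":0,"dz":-0.012,"wx":0,"wy":0,"wz":0},{"gripper":0,"dx":0,"dy":0,"dz":-0.016,"wx":0,"wy":0,"wz":0},{"gripper":0,"dx":0,"dy":0,"dz":-0.02,"wx":0,"wy":0,"wz":0}]'
python3 -m inch '[{"gripper":0,"dx":0,"dy":0,"dz":-0.005,"wx":0,"wy":0,"wz":0},{"gripper":0,"dx":0,"dy":0,"dz":-0.01,"wx":0,"wy":0,"wz":0},{"gripper":0,"dx":0,"dy":0,"dz":-0.015,"wx":0,"wy":0,"wz":0},{"gripper":0,"dx":0,"dy":0,"dz":-0.02,"wx":0,"wy":0,"wz":0},{"gripper":0,"dx":0,"dy":0,"dz":-0.025,"wx":0,"wy":0,"wz":0}]'
```

```text
clock: 2.65
eef_pos: [590.7, 46.1, 130.3]
eef_rot: [3.141, -0.0, 1.543]
wrist_force: [-0.0, 1.5, -0.2]
finger_gap: 0.7
finger_force: 0.2
clock: 3.07
eef_pos: [590.6, 46.0, 104.8]
eef_rot: [-3.141, 0.0, 1.543]
wrist_force: [0.2, -0.3, -0.8]
finger_gap: 0.6
finger_force: 0.0
```

```bash

python3 -m inch '[{"gripper":0,"dx":0,"dy":0,"dz":0.015,"wx":0,"wy":0,"wz":0},{"gripper":0,"dx":0,"dy":0,"dz":0.035,"wx":0,"wy":0,"wz":0},{"gripper":0,"dx":0,"dy":0,"dz":0.055,"wx":0,"wy":0,"wz":0},{"gripper":0,"dx":0,"dy":0,"dz":0.075,"wx":0,"wy":0,"wz":0},{"gripper":0,"dx":0,"dy":0,"dz":0.085,"wx":0,"wy":0,"wz":0}]'
python3 -m inch '[{"gripper":0,"dx":-0.03,"dy":-0.012,"dz":0,"wx":0,"wy":0,"wz":0},{"gripper":0,"dx":-0.07,"dy":-0.027,"dz":0,"wx":0,"wy":0,"wz":0},{"gripper":0,"dx":-0.11,"dy":-0.042,"dz":0,"wx":0,"wy":0,"wz":0},{"gripper":0,"dx":-0.15,"dy":-0.057,"dz":0,"wx":0,"wy":0,"wz":0},{"gripper":0,"dx":-0.177,"dy":-0.0675,"dz":0,"wx":0,"wy":0,"wz":0}]'
python3 - <<'E'
from h import *; import cv2
t=manip.camera("top");w=manip.camera("scene")
cv2.imwrite("pics/t2.png",np.vstack([cv2.resize(t[165:260,245:440],None,fx=3.5,fy=3.5,interpolation=2)[:,:540],cv2.resize(w[160:240,240:395],(540,265),interpolation=2)]))
E
```

```text
clock: 3.48
eef_pos: [591.2, 46.1, 192.6]
eef_rot: [3.139, -0.0, 1.543]
wrist_force: [0.5, 0.3, 1.4]
finger_gap: 0.9
finger_force: 0.0
clock: 3.9
eef_pos: [410.9, -21.9, 189.6]
eef_rot: [-3.141, -0.0, 1.543]
wrist_force: [-0.2, -0.6, 0.6]
finger_gap: 0.2
finger_force: 0.0
```

View pics/t2.png

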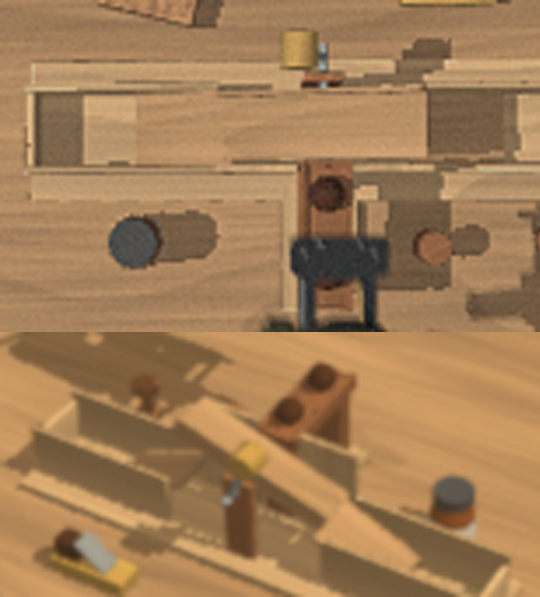

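The gate now leans left: the brass weight sits at crop pixel (300,48), left of its mast, and both balls are still in the channel. Next I descend behind the channel.

```bash

python3 -m inch '[{"gripper":0,"dx":0,"dy":0,"dz":-0.015,"wx":0,"wy":0,"wz":0},{"gripper":0,"dx":0,"dy":0,"dz":-0.03,"wx":0,"wy":0,"wz":0},{"gripper":0,"dx":0,"dy":0,"dz":-0.045,"wx":0,"wy":0,"wz":0},{"gripper":0,"dx":0,"dy":0,"dz":-0.055,"wx":0,"wy":0,"wz":0},{"gripper":0,"dx":0,"dy":0,"dz":-0.059,"wx":0,"wy":0,"wz":0}]'
python3 -m inch '[{"gripper":0,"dx":0.004,"dy":0,"dz":0,"wx":0,"wy":0,"wz":0},{"gripper":0,"dx":0.008,"dy":0,"dz":0,"wx":0,"wy":0,"wz":0},{"gripper":0,"dx":0.012,"dy":0,"dz":0,"wx":0,"wy":0,"wz":0},{"gripper":0,"dx":0.016,"dy":-0.0005,"dz":0,"wx":0,"wy":0,"wz":0},{"gripper":0,"dx":0.02,"dy":-0.0005,"dz":0,"wx":0,"wy":0,"wz":0}]'
python3 - <<'E'
from h import *; import cv2
t=manip.camera("wrist")
cv2.imwrite("pics/w3.png",t)
E
```

```text
clock: 4.42
eef_pos: [413.4, -21.2, 129.8]
eef_rot: [-3.139, -0.0, 1.543]
wrist_force: [-0.2, 0.6, -0.2]
finger_gap: 0.8
finger_force: 0.0
clock: 4.83
eef_pos: [434.4, -22.0, 131.8]
eef_rot: [3.141, 0.0, 1.543]
wrist_force: [-0.5, 0.0, -0.0]
finger_gap: 0.6
finger_force: 0.0
```

View pics/w3.png

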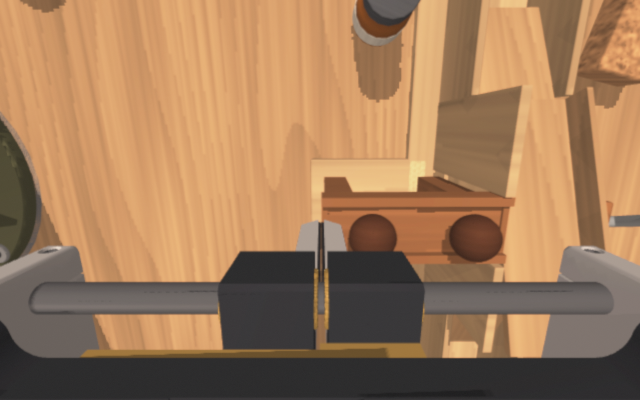

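The fingertip is in line with the channel at its near end. The balls are at (372,238) and (476,238), so I can start pushing.

```bash

python3 -m inch '[{"gripper":0,"dx":0.005,"dy":0,"dz":0,"wx":0,"wy":0,"wz":0},{"gripper":0,"dx":0.01,"dy":0,"dz":0,"wx":0,"wy":0,"wz":0},{"gripper":0,"dx":0.015,"dy":-0.0005,"dz":0,"wx":0,"wy":0,"wz":0},{"gripper":0,"dx":0.02,"dy":-0.0005,"dz":0,"wx":0,"wy":0,"wz":0},{"gripper":0,"dx":0.025,"dy":-0.0007,"dz":0,"wx":0,"wy":0,"wz":0}]'
python3 -m inch '[{"gripper":0,"dx":0.005,"dy":0,"dz":0,"wx":0,"wy":0,"wz":0},{"gripper":0,"dx":0.01,"dy":0,"dz":0,"wx":0,"wy":0,"wz":0},{"gripper":0,"dx":0.015,"dy":-0.0005,"dz":0,"wx":0,"wy":0,"wz":0},{"gripper":0,"dx":0.02,"dy":-0.0005,"dz":0,"wx":0,"wy":0,"wz":0},{"gripper":0,"dx":0.025,"dy":-0.0007,"dz":0,"wx":0,"wy":0,"wz":0}]'
python3 -m inch '[{"gripper":0,"dx":0.005,"dy":0,"dz":0,"wx":0,"wy":0,"wz":0},{"gripper":0,"dx":0.01,"dy":0,"dz":0,"wx":0,"wy":0,"wz":0},{"gripper":0,"dx":0.015,"dy":-0.0005,"dz":0,"wx":0,"wy":0,"wz":0},{"gripper":0,"dx":0.02,"dy":-0.0005,"dz":0,"wx":0,"wy":0,"wz":0},{"gripper":0,"dx":0.025,"dy":-0.0007,"dz":0,"wx":0,"wy":0,"wz":0}]'
python3 - <<'E'
from h import *; import cv2
t=manip.camera("scene");cv2.imwrite("pics/s4.png",cv2.resize(t[160:260,240:395],None,fx=5,fy=5,interpolation=2))
E
```

```text
clock: 5.3
eef_pos: [459.1, -22.7, 131.4]
eef_rot: [-3.142, 0.0, 1.543]
wrist_force: [0.0, -0.2, -0.4]
finger_gap: 0.7
finger_force: 0.0
clock: 5.72
eef_pos: [484.1, -23.4, 131.4]
eef_rot: [-3.142, -0.0, 1.543]
wrist_force: [0.5, -0.2, 0.2]
finger_gap: 0.4
finger_force: 0.0
clock: 6.13
eef_pos: [509.1, -24.1, 131.4]
eef_rot: [-3.142, 0.0, 1.543]
wrist_force: [0.3, -0.2, -0.1]
finger_gap: 0.3
finger_force: 0.0
```

View pics/s4.png

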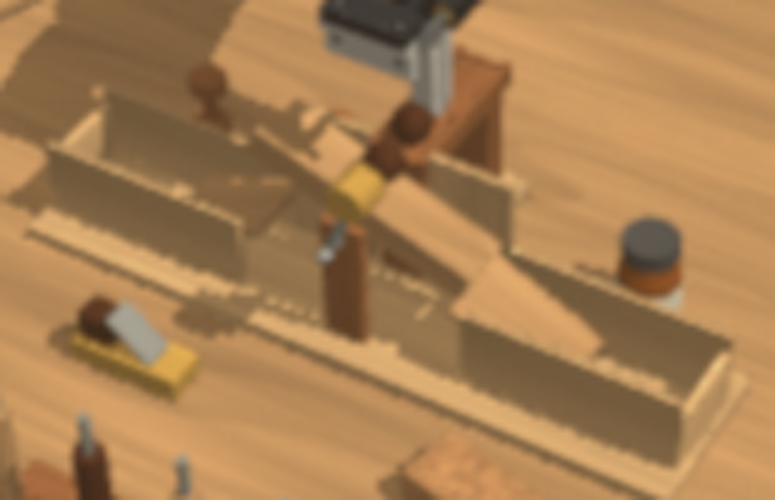

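Both balls are at the mouth: ball a at (385,150), ball b at (412,122), with the finger behind. I keep pushing.

```bash

python3 -m inch '[{"gripper":0,"dx":0.004,"dy":0,"dz":0,"wx":0,"wy":0,"wz":0},{"gripper":0,"dx":0.008,"dy":0,"dz":0,"wx":0,"wy":0,"wz":0},{"gripper":0,"dx":0.012,"dy":0,"dz":0,"wx":0,"wy":0,"wz":0},{"gripper":0,"dx":0.016,"dy":-0.0005,"dz":0,"wx":0,"wy":0,"wz":0},{"gripper":0,"dx":0.02,"dy":-0.0005,"dz":0,"wx":0,"wy":0,"wz":0}]'
python3 -m inch '[{"gripper":0,"dx":0.003,"dy":0,"dz":0,"wx":0,"wy":0,"wz":0},{"gripper":0,"dx":0.006,"dy":0,"dz":0,"wx":0,"wy":0,"wz":0},{"gripper":0,"dx":0.009,"dy":0,"dz":0,"wx":0,"wy":0,"wz":0},{"gripper":0,"dx":0.012,"dy":-0.0003,"dz":0,"wx":0,"wy":0,"wz":0},{"gripper":0,"dx":0.012,"dy":-0.0003,"dz":0,"wx":0,"wy":0,"wz":0}]'
python3 -m inch '[{"gripper":0,"dx":-0.01,"dy":0,"dz":0,"wx":0,"wy":0,"wz":0},{"gripper":0,"dx":-0.03,"dy":0.0005,"dz":0,"wx":0,"wy":0,"wz":0},{"gripper":0,"dx":-0.05,"dy":0.001,"dz":0.01,"wx":0,"wy":0,"wz":0},{"gripper":0,"dx":-0.05,"dy":0.001,"dz":0.04,"wx":0,"wy":0,"wz":0},{"gripper":0,"dx":-0.05,"dy":0.001,"dz":0.07,"wx":0,"wy":0,"wz":0}]'
python3 - <<'E'
from h import *; import cv2
t=manip.camera("scene");cv2.imwrite("pics/s5.png",cv2.resize(t[160:260,240:395],None,fx=5,fy=5,interpolation=2))
E
```

```text
clock: 6.6
eef_pos: [529.0, -24.6, 131.5]
eef_rot: [3.142, 0.0, 1.543]
wrist_force: [0.1, -0.7, 0.1]
finger_gap: 0.7
finger_force: 0.0
clock: 7.02
eef_pos: [541.0, -24.9, 131.4]
eef_rot: [3.141, 0.0, 1.543]
wrist_force: [-0.6, -0.2, -0.3]
finger_gap: 0.5
finger_force: 0.0
clock: 7.43
eef_pos: [489.2, -23.8, 201.8]
eef_rot: [-3.139, -0.0, 1.543]
wrist_force: [0.3, -0.2, 0.2]
finger_gap: 0.6
finger_force: 0.0
```

View pics/s5.png

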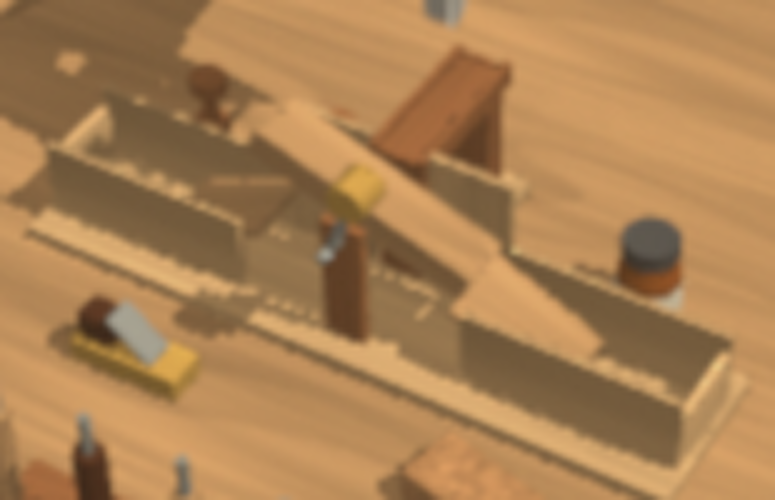

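The channel and gate are empty. The bin's contents are hidden behind its wall from this side, so I let things settle and check from above.

```bash

python3 -m inch '[{"gripper":0,"dx":-0.02,"dy":0,"dz":0,"wx":0,"wy":0,"wz":0},{"gripper":0,"dx":-0.04,"dy":0,"dz":0,"wx":0,"wy":0,"wz":0},{"gripper":0,"dx":-0.06,"dy":0,"dz":0,"wx":0,"wy":0,"wz":0},{"gripper":0,"dx":-0.06,"dy":0,"dz":0,"wx":0,"wy":0,"wz":0},{"gripper":0,"dx":-0.06,"dy":0,"dz":0,"wx":0,"wy":0,"wz":0}]'
python3 -m inch '[{"gripper":0,"dx":0,"dy":0,"dz":0,"wx":0,"wy":0,"wz":0},{"gripper":0,"dx":0,"dy":0,"dz":0,"wx":0,"wy":0,"wz":0},{"gripper":0,"dx":0,"dy":0,"dz":0,"wx":0,"wy":0,"wz":0},{"gripper":0,"dx":0,"dy":0,"dz":0,"wx":0,"wy":0,"wz":0},{"gripper":0,"dx":0,"dy":0,"dz":0,"wx":0,"wy":0,"wz":0}]'
python3 -m inch '[{"gripper":0,"dx":0,"dy":0,"dz":0,"wx":0,"wy":0,"wz":0},{"gripper":0,"dx":0,"dy":0,"dz":0,"wx":0,"wy":0,"wz":0},{"gripper":0,"dx":0,"dy":0,"dz":0,"wx":0,"wy":0,"wz":0},{"gripper":0,"dx":0,"dy":0,"dz":0,"wx":0,"wy":0,"wz":0},{"gripper":0,"dx":0,"dy":0,"dz":0,"wx":0,"wy":0,"wz":0}]'
python3 - <<'E'
from h import *; import cv2
t=manip.camera("top");cv2.imwrite("pics/t6.png",cv2.resize(t[165:260,245:440],None,fx=4,fy=4,interpolation=2))
E
```

```text
clock: 7.9
eef_pos: [430.5, -23.9, 201.8]
eef_rot: [3.14, 0.0, 1.543]
wrist_force: [-0.5, 0.1, -0.1]
finger_gap: 0.4
finger_force: 0.0
clock: 8.32
eef_pos: [430.8, -23.9, 201.3]
eef_rot: [-3.141, -0.0, 1.543]
wrist_force: [0.4, 0.5, 0.7]
finger_gap: 0.7
finger_force: 0.0
clock: 8.73
eef_pos: [430.6, -23.9, 201.4]
eef_rot: [3.142, 0.0, 1.543]
wrist_force: [-0.3, 0.9, -0.4]
finger_gap: 0.4
finger_force: 0.0
```

View pics/t6.png

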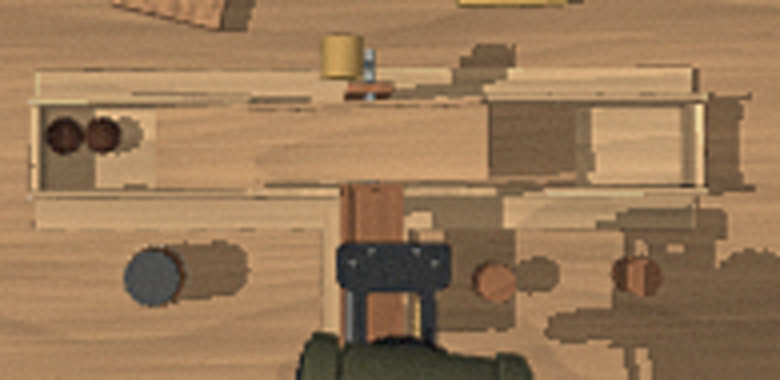

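The top view shows both balls in the left bin, at (65,135) and (102,135). The gate leans left and the bystanders have not moved.

```bash
python3 -c "
from cell import manip
print(manip.sign_off())"
```

```text
the job is handed in; nothing more can be done
None
```

The gate was rocked over to lean left, both balls rolled by themselves into the left bin, and I handed the job in at about 9 s on the clock; no verdict came back.

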